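Find the size of a finial's spigot on the sizing board

ROBOT

A 6-joint arm with a two-finger parallel gripper is mounted at the origin on the work surface. World frame = base frame: x ahead of the robot, y to its left, z up, the work surface at z = 0. Lengths are in m, angles in degrees, forces in N, time in s.
With the tool pointing down it reaches from about 0.325 to 0.85 m from the base axis. Payload 15.5 kg.
Tool frame: the origin (TCP) lies at the very end of the fingers, on their centre line; the grasp point (between the pads) lies arm.grip_depth behind it (arm.grip_depth is the distance from the TCP to the grasp point, in m); z points along the fingers, y is the direction in which the jaws open and shut (so a half turn about z gives the same grasp; the last joint's range is limited). The gripper opens to 91 mm and grips with 3 to 60 N. Pads are 32 mm wide; open, the fingers measure 118 mm over their backs; the gripper's body (76 mm by 178 mm) begins 60 mm behind the grasp point.
Start: joints at [-69.815, 28.281, 77.091, -0, 74.628, -5.472], TCP at [0.271, -0.563, 0.214] pointing down, gripper open.
Joint ranges: [-166.48, 166.48], [-47.26, 123.95], [12.59, 153.08], [-70.14, 250.14], [6.76, 159.57], [-176.63, 176.63]. Speed limits (degrees/s): [108.29, 108.29, 147.25, 172.46, 172.46, 172.46].

INTERFACE

Orientations are given as a 3x3 rotation matrix whose columns are the frame's x, y, z axes.
In Python, from rig import arm gives the robot as it stands. Calls block until the motion is done:
- arm.move_to(position, orientation): joint-space move of the TCP to a pose.
- arm.move_l(position, orientation=None, feed=0.15): straight line of the TCP; orientation=None keeps the orientation; feed is the mean speed in m/s.
- arm.move_joints(angles): joint-space move.
- arm.grip(opening): finger opening in m; the grip force is fixed at half the most; returns when the fingers have stopped.
- arm.sleep(seconds).
- arm.solve_ik(position, orientation): joint angles nearest the present ones, or None.
- arm.snapshot(name): name is "scene" or "side" or "wrist"; returns the picture (384x512x3 uint8, red, green, blue); there is no depth.
- arm.get_calibration(name): a dict with "intrinsics" (3x3 intrinsics, pixels), "cam_to_world" (4x4, takes a point from camera to world coordinates). Camera axes: x right, y down, z forward; pixel columns grow to the right and rows downward; lengths in m; the calibration is good to about 2 mm. The wrist camera is an equidistant fisheye: a pixel r from the principal point sees the ray r / f radians off the axis. A picture is of the moment at which its call begins: read the wrist's pose just before it. get_calibration takes no time and is no camera call; for the wrist camera it gives the pose at the moment of the call.
A pose or a line that the arm cannot do raises arm.Unreachable and nothing moves.
- arm.sign_off(): hands the job in, once; it reports no verdict.
Readings, each from a call of its own:
- arm.current_t(): time.
- arm.current_joint_positions(): joint angles.
- arm.current_dq(): joint speeds.
- arm.current_tau(): joint torques, N m.
- arm.current_ee_pos(): TCP position.
- arm.current_tool_rot(): TCP orientation.
- arm.current_force(): force on the tool from outside, world axes, zero at the start.
- arm.current_torque(): the same for the moment, N m.
- arm.current_width(): finger opening in m.
Only numpy, scipy, OpenCV 4.12 (cv2) and the standard library are available. Lean on these libraries where they do the work, as an engineer would, in place of code of your own. Each camera call takes 0.05 s, during which the arm holds its last target. There are 200 camera calls.

TASK

Take the turned oak finial that stands in the blue single stand and find which bit its socket needs: keep it upright and offer its spigot to the holes of the sizing board one after another, beginning with the smallest and leaving none out, feeling each time with a light touch whether it goes in. Leave it in the first hole that takes it, pushed down until its shoulder sits flat on the board, and let go. Never force it (pressing with more than 25 N spoils the edges of the holes), and leave the two finials in the dark rack, the tin and the chisel where they are.

Things in the scene. Friction and masses are not known exactly. Their poses are not given: they have to be found in the camera images.
- gauge: Sizing board: pale hardwood, 264 x 80 x 28 mm, on a fixed black rubber mat 290 x 104 x 10 mm; its top is 38 mm above the bench. Origin: centre of the board's underside; x runs along its row of five holes, 50 mm apart, smallest at -x, largest at +x; 1 to 5 brass pins beside each count them. It gives straight down on the springy mat, about 1 mm per 8 N (up to 5 mm), and comes back.
- hole1 (a point): Hole 1 of 5 in the sizing board, 16 mm across, the smallest, bored straight through; the point is the middle of its mouth in the board's top face, 38 mm above the bench, z up. The hole is 28 mm deep to the mat.
- hole2 (a point): Hole 2 of 5 in the sizing board, 20 mm across, bored straight through; the point is the middle of its mouth in the board's top face, 38 mm above the bench, z up. The hole is 28 mm deep to the mat.
- hole3 (a point): Hole 3 of 5 in the sizing board, 24 mm across, bored straight through; the point is the middle of its mouth in the board's top face, 38 mm above the bench, z up. The hole is 28 mm deep to the mat.
- hole4 (a point): Hole 4 of 5 in the sizing board, 28 mm across, bored straight through; the point is the middle of its mouth in the board's top face, 38 mm above the bench, z up. The hole is 28 mm deep to the mat.
- hole5 (a point): Hole 5 of 5 in the sizing board, 32 mm across, the largest, bored straight through; the point is the middle of its mouth in the board's top face, 38 mm above the bench, z up. The hole is 28 mm deep to the mat.
- stand_hole0 (a point): Blue square stand, 84 x 84 x 35 mm, fixed, with one wide hole 36 mm across in which the finial to be sized stands, its shoulder on the stand's top; that finial is the one nearest to this point (within about 3 mm sideways). The point is the middle of the hole's mouth, 35 mm above the bench.
- rack_hole0 (a point): Dark rack, 176 x 84 x 35 mm, fixed, with two holes like the stand's, 86 mm apart, which hold the two other finials. The point is the middle of the first hole's mouth, 35 mm above the bench.
- rack_hole1 (a point): The middle of the rack's second hole's mouth, 35 mm above the bench.
- finial_a_mid (a point): One of three turned oak newel finials, alike to the eye, about 90 g. The point is on its upright axis, mid-height of the straight 34 mm thick barrel by which it is held (barrel from 20 mm below the point to 16 mm above). Below the barrel a round shoulder, 48 mm across, ends 28 mm below the point; then the straight 22 mm long spigot, its foot 50 mm below the point. The top is 37 mm above it.
- finial_b_mid (a point): Same point on another finial, of the same outer shape. Which finial stands in the blue stand differs each time. The spigot's thickness is unmarked and differs between the three: it is 1 mm thinner than one of the holes 2, 3 or 4, and so 3 mm too thick for the next smaller hole. Its foot's edge is barely eased (0.7 mm), so it must stand within about 1 mm of the hole's axis to go in.
- finial_c_mid (a point): Same point on the third finial, of the same outer shape. A finial that stands in the stand or the rack rests on its shoulder, so the point is then 28 mm above the hole's mouth, 63 mm above the bench; fully home in the sizing board it is 28 mm above the board's top.
- tin: Green wax tin, 66 mm across, 45 mm high, standing on the bench; origin at the centre of its underside. A bystander.
- chisel: Wood chisel, 230 mm long, 29 mm high, lying on the bench; origin near its middle, blade along +x. A bystander.
Mind the look-alikes: they are no part of the job. Of the things shaped like the part that bears rack_hole0, the dark wooden one is meant.

How it is judged (in metres and radians):
On the way, in this order (a step that is already met when the one before it is completed fails the run):
1. a finial's spigot has been offered, upright and touching, to the smallest hole (hole 1) (((horizontal distance between finial_a_mid and hole1 below 0.006 m and angle between finial_a_mid's own z axis and vertical below 0.12 rad and z of finial_a_mid in the frame of hole1 below 0.052 m and (contact force between finial_a and gauge above 1 N or z of finial_a_mid in the frame of hole1 below 0.047 m)) or (horizontal distance between finial_b_mid and hole1 below 0.006 m and angle between finial_b_mid's own z axis and vertical below 0.12 rad and z of finial_b_mid in the frame of hole1 below 0.052 m and (contact force between finial_b and gauge above 1 N or z of finial_b_mid in the frame of hole1 below 0.047 m)) or (horizontal distance between finial_c_mid and hole1 below 0.006 m and angle between finial_c_mid's own z axis and vertical below 0.12 rad and z of finial_c_mid in the frame of hole1 below 0.052 m and (contact force between finial_c and gauge above 1 N or z of finial_c_mid in the frame of hole1 below 0.047 m)))), for 0.02 s.
2. then to hole 2 (((horizontal distance between finial_a_mid and hole2 below 0.006 m and angle between finial_a_mid's own z axis and vertical below 0.12 rad and z of finial_a_mid in the frame of hole2 below 0.052 m and (contact force between finial_a and gauge above 1 N or z of finial_a_mid in the frame of hole2 below 0.047 m)) or (horizontal distance between finial_b_mid and hole2 below 0.006 m and angle between finial_b_mid's own z axis and vertical below 0.12 rad and z of finial_b_mid in the frame of hole2 below 0.052 m and (contact force between finial_b and gauge above 1 N or z of finial_b_mid in the frame of hole2 below 0.047 m)) or (horizontal distance between finial_c_mid and hole2 below 0.006 m and angle between finial_c_mid's own z axis and vertical below 0.12 rad and z of finial_c_mid in the frame of hole2 below 0.052 m and (contact force between finial_c and gauge above 1 N or z of finial_c_mid in the frame of hole2 below 0.047 m)))), for 0.02 s.
3. then it has gone well down into hole 2 if that is the one that takes it, or else has been offered to hole 3 (((horizontal distance between finial_c_mid and hole2 below 0.006 m and angle between finial_c_mid's own z axis and vertical below 0.12 rad and z of finial_c_mid in the frame of hole2 below 0.038 m) or (horizontal distance between finial_a_mid and hole3 below 0.006 m and angle between finial_a_mid's own z axis and vertical below 0.12 rad and z of finial_a_mid in the frame of hole3 below 0.052 m and (contact force between finial_a and gauge above 1 N or z of finial_a_mid in the frame of hole3 below 0.047 m)) or (horizontal distance between finial_b_mid and hole3 below 0.006 m and angle between finial_b_mid's own z axis and vertical below 0.12 rad and z of finial_b_mid in the frame of hole3 below 0.052 m and (contact force between finial_b and gauge above 1 N or z of finial_b_mid in the frame of hole3 below 0.047 m)))), for 0.02 s.
At the end, for the whole second after the job is handed in: The finial from the blue stand stands upright (within 3 degrees) in the smallest hole that takes its spigot, within 3 mm of the hole's axis and with its shoulder down on the board to within 1.5 mm, released and at rest; the other two finials still stand in the rack's holes ((((horizontal distance between finial_a_mid and hole3 below 0.003 m and angle between finial_a_mid's own z axis and vertical below 0.05 rad and z of finial_a_mid in the frame of hole3 below 0.0295 m and linear speed of finial_a below 0.02 m/s) and ((horizontal distance between finial_b_mid and rack_hole0 below 0.009 m or horizontal distance between finial_b_mid and rack_hole1 below 0.009 m) and angle between finial_b_mid's own z axis and vertical below 0.1 rad and z of finial_b_mid in the frame of rack_hole0 below 0.032 m) and ((horizontal distance between finial_c_mid and rack_hole0 below 0.009 m or horizontal distance between finial_c_mid and rack_hole1 below 0.009 m) and angle between finial_c_mid's own z axis and vertical below 0.1 rad and z of finial_c_mid in the frame of rack_hole0 below 0.032 m)) or ((horizontal distance between finial_b_mid and hole4 below 0.003 m and angle between finial_b_mid's own z axis and vertical below 0.05 rad and z of finial_b_mid in the frame of hole4 below 0.0295 m and linear speed of finial_b below 0.02 m/s) and ((horizontal distance between finial_a_mid and rack_hole0 below 0.009 m or horizontal distance between finial_a_mid and rack_hole1 below 0.009 m) and angle between finial_a_mid's own z axis and vertical below 0.1 rad and z of finial_a_mid in the frame of rack_hole0 below 0.032 m) and ((horizontal distance between finial_c_mid and rack_hole0 below 0.009 m or horizontal distance between finial_c_mid and rack_hole1 below 0.009 m) and angle between finial_c_mid's own z axis and vertical below 0.1 rad and z of finial_c_mid in the frame of rack_hole0 below 0.032 m)) or ((horizontal distance between finial_c_mid and hole2 below 0.003 m and angle between finial_c_mid's own z axis and vertical below 0.05 rad and z of finial_c_mid in the frame of hole2 below 0.0295 m and linear speed of finial_c below 0.02 m/s) and ((horizontal distance between finial_a_mid and rack_hole0 below 0.009 m or horizontal distance between finial_a_mid and rack_hole1 below 0.009 m) and angle between finial_a_mid's own z axis and vertical below 0.1 rad and z of finial_a_mid in the frame of rack_hole0 below 0.032 m) and ((horizontal distance between finial_b_mid and rack_hole0 below 0.009 m or horizontal distance between finial_b_mid and rack_hole1 below 0.009 m) and angle between finial_b_mid's own z axis and vertical below 0.1 rad and z of finial_b_mid in the frame of rack_hole0 below 0.032 m)))); the robot touches nothing.
It fails at once if a finial pressed on the sizing board with more than 25 N (contact force between any of finial_a, finial_b, finial_c and gauge above 25 N).
It fails at once if a finial sunk more than 6 mm into a hole larger than the first that takes it ((horizontal distance between finial_a_mid and hole4 below 0.006 m and z of finial_a_mid in the frame of hole4 below 0.044 m) or (horizontal distance between finial_a_mid and hole5 below 0.006 m and z of finial_a_mid in the frame of hole5 below 0.044 m) or (horizontal distance between finial_b_mid and hole5 below 0.006 m and z of finial_b_mid in the frame of hole5 below 0.044 m) or (horizontal distance between finial_c_mid and hole3 below 0.006 m and z of finial_c_mid in the frame of hole3 below 0.044 m) or (horizontal distance between finial_c_mid and hole4 below 0.006 m and z of finial_c_mid in the frame of hole4 below 0.044 m) or (horizontal distance between finial_c_mid and hole5 below 0.006 m and z of finial_c_mid in the frame of hole5 below 0.044 m)).
It fails at once if two finials moved by more than 15 mm (those in the rack are to be left alone) (distance of each of finial_a_mid, finial_b_mid from where it was at the start of the episode above 0.015 m or distance of each of finial_b_mid, finial_c_mid from where it was at the start of the episode above 0.015 m or distance of each of finial_a_mid, finial_c_mid from where it was at the start of the episode above 0.015 m).
It fails at once if the tin or the chisel moved by more than 15 mm (distance of any of tin, chisel from where it was at the start of the episode above 0.015 m).
It also fails if it takes over 69 s, if anything falls off the work surface, if the arm or the gripper's body presses on something with over 40 N, if the wrist force passes 120 N, or if a joint passes its speed limit or range.

## Working session

There is one attempt and no reset: what is moved stays moved. The work goes in short steps, each a Python script; the robot and the scene stay as the last script left them, time stands still between calls to the robot, and variables do not carry over. Pictures are saved under pics/ and viewed, about 8 in all and at most 12, crops included, and the job is handed in when it is done.

```bash
mkdir -p pics; python3 - <<'E'
from rig import arm
import cv2,numpy as np
a=arm.snapshot("scene");b=arm.snapshot("side")
cv2.imwrite("pics/scene0.png",a[:,:,::-1]);cv2.imwrite("pics/side0.png",b[:,:,::-1])
for n in("scene","side","wrist"):
    c=arm.get_calibration(n);print(n,np.round(c["intrinsics"],1).tolist(),np.round(c["cam_to_world"],3).tolist())
print(arm.grip_depth,arm.current_t(),np.round(arm.current_tool_rot(),3).tolist())
E
```

```text
scene [[405.3, 0.0, 258.6], [0.0, 405.3, 194.9], [0.0, 0.0, 1.0]] [[0.263, 0.696, -0.668, 1.216], [0.965, -0.193, 0.178, -0.127], [-0.005, -0.692, -0.722, 0.812], [0.0, 0.0, 0.0, 1.0]]
side [[459.4, 0.0, 267.0], [0.0, 459.4, 196.3], [0.0, 0.0, 1.0]] [[-0.872, -0.317, 0.373, 0.143], [-0.489, 0.581, -0.651, 0.826], [-0.01, -0.75, -0.661, 0.84], [0.0, 0.0, 0.0, 1.0]]
wrist [[297.3, 0.0, 256.7], [0.0, 297.3, 190.7], [0.0, 0.0, 1.0]] [[0.434, -0.872, -0.228, 0.336], [-0.901, -0.42, -0.106, -0.532], [-0.003, 0.251, -0.968, 0.383], [0.0, 0.0, 0.0, 1.0]]
0.0188 0.1 [[0.901, 0.433, -0.0], [0.433, -0.901, 0.001], [0.0, -0.001, -1.0]]
```

View pics/scene0.png

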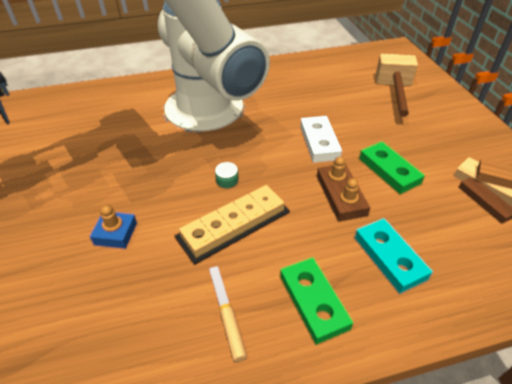

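View pics/side0.png

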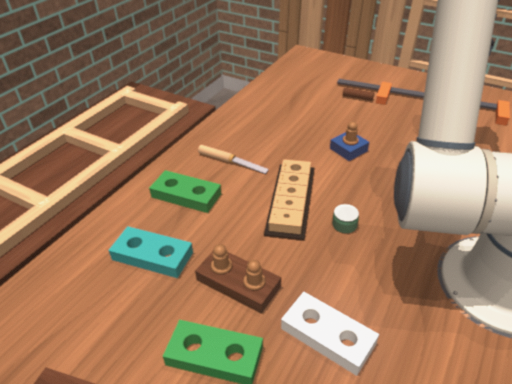

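The scene picture shows the blue stand with its finial at (113,230) and the sizing board from (185,245) to (280,200), with the big hole near (198,234) and the small one near (266,196). The dark rack with two finials is at (342,190). The look-alikes are green (392,166), green (316,300), cyan (393,254) and white (321,139). The only blue single stand is at (113,230). Next I'll get rough positions, then look from above with the wrist camera.

```bash
cat > h.py <<'E'
from rig import arm
import numpy as np, cv2
def ray(name,uv,cal=None):
    c=cal or arm.get_calibration(name);K=np.array(c["intrinsics"]);T=np.array(c["cam_to_world"])
    p=(np.array(uv,float)-K[:2,2])/K[0,0]
    if name=="wrist":
        r=np.linalg.norm(p);d=np.r_[p*np.sinc(r/np.pi),np.cos(r)]
    else: d=np.r_[p,1.]
    return T[:3,3],T[:3,:3]@d
def onz(name,uv,z,cal=None):
    o,d=ray(name,uv,cal);return o+d*(z-o[2])/d[2]
def proj(name,P,cal=None):
    c=cal or arm.get_calibration(name);K=np.array(c["intrinsics"]);T=np.array(c["cam_to_world"])
    q=T[:3,:3].T@(np.array(P)-T[:3,3])
    if name=="wrist":
        r=np.hypot(q[0],q[1]);return K[:2,2]+K[0,0]*np.arctan2(r,q[2])*q[:2]/max(r,1e-9)
    return K[:2,2]+K[0,0]*q[:2]/q[2]
def R(yaw):  # tool down, jaws (tool y) along yaw+... x axis at yaw (rad)
    c,s=np.cos(yaw),np.sin(yaw);return np.array([[c,s,0],[s,-c,0],[0,0,-1.]])
def look(name,f):
    cal=arm.get_calibration(name);im=arm.snapshot(name);cv2.imwrite(f"pics/{f}.png",im[:,:,::-1]);np.save(f"pics/{f}.npy",np.array([cal["intrinsics"]+0 if 0 else np.pad(np.array(cal["intrinsics"]),((0,1),(0,1))),cal["cam_to_world"]]));return im,cal
E
python3 - <<'E'
from h import *
for n,uv,z in[("scene",(198,234),.038),("scene",(266,196),.038),("side",(295,168),.038),("side",(287,216),.038),
 ("scene",(108,226),.045),("side",(351,140),.045),("scene",(340,185),.04),("side",(237,275),.04),("scene",(226,170),.045),("scene",(218,275),.02)]:
    print(n,uv,np.round(onz(n,uv,z),3))
s=onz("scene",(108,226),.045)
for yaw in np.radians([0,45,90,-45,-90,150]):
  print(yaw,arm.solve_ik([s[0],s[1],.2],R(yaw)))
E
```

```text
scene (198, 234) [ 0.588 -0.112  0.038]
scene (266, 196) [0.51  0.082 0.038]
side (295, 168) [ 0.585 -0.107  0.038]
side (287, 216) [0.514 0.078 0.038]
scene (108, 226) [ 0.51  -0.32   0.045]
side (351, 140) [ 0.494 -0.303  0.045]
scene (340, 185) [0.525 0.284 0.04 ]
side (237, 275) [0.524 0.299 0.04 ]
scene (226, 170) [ 0.39  -0.     0.045]
scene (218, 275) [ 0.703 -0.087  0.02 ]
0.0 [-3.78062626e+01  2.72190541e+01  8.14337647e+01 -2.54444375e-14
  7.13471812e+01  5.21937374e+01]
0.7853981633974483 [-3.78062626e+01  2.72190541e+01  8.14337647e+01 -2.54444375e-14
  7.13471812e+01  7.19373735e+00]
1.5707963267948966 [-3.78062626e+01  2.72190541e+01  8.14337647e+01 -2.54444375e-14
  7.13471812e+01 -3.78062626e+01]
-0.7853981633974483 [-3.78062626e+01  2.72190541e+01  8.14337647e+01 -2.54444375e-14
  7.13471812e+01  9.71937374e+01]
-1.5707963267948966 [-3.78062626e+01  2.72190541e+01  8.14337647e+01 -2.54444375e-14
  7.13471812e+01  1.42193737e+02]
2.6179938779914944 [-3.78062626e+01  2.72190541e+01  8.14337647e+01 -2.54444375e-14
  7.13471812e+01 -9.78062626e+01]
```

```bash
python3 - <<'E'
from h import *
Y=np.radians(-20)
for i,(p,y) in enumerate([((.503,-.312),Y),((.503,-.312),Y+np.pi),((.55,-.015),Y+np.pi),((.55,-.015),Y)]):
    arm.move_to([*p,.25],R(y)); arm.sleep(.3); look("wrist",f"w{i}")
    print(arm.current_t(),np.round(arm.current_ee_pos(),4),np.round(arm.current_joint_positions(),1))
E
python3 -c "
import cv2,numpy as np
a=[cv2.imread(f'pics/w{i}.png') for i in range(4)]
m=np.vstack([np.hstack(a[:2]),np.hstack(a[2:])]);cv2.imwrite('pics/m.png',cv2.resize(m,(800,600),interpolation=cv2.INTER_AREA))"
```

```text
1.75 [ 0.5028 -0.3124  0.2499] [-37.6  23.7  79.1  -0.   77.2  72.4]
4.8583 [ 0.503 -0.312  0.25 ] [ -37.6   23.7   79.1    0.    77.2 -107.6]
6.3583 [ 0.55   -0.0156  0.25  ] [ -7.8  20.3  84.8  -0.   74.9 -77.8]
9.4667 [ 0.55  -0.015  0.25 ] [ -7.8  20.2  84.8  -0.   74.9 102.2]
```

View pics/m.png

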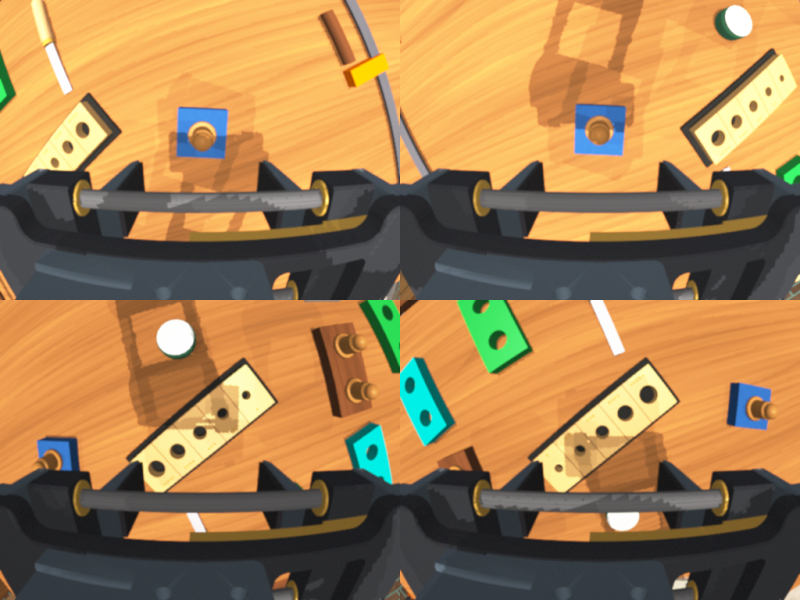

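Top panels: the blue stand and its finial are at about (200,133) and (600,130). Bottom panels: the board is in full view, with all five holes at both yaws. Now I'll rectify the board's top plane metrically to read off the holes.

```bash
cat > rect.py <<'E'
from h import *
def load(f):
    a=np.load(f"pics/{f}.npy");return cv2.imread(f"pics/{f}.png"),dict(intrinsics=a[0][:3,:3],cam_to_world=a[1])
def rect(f,c,ang,z,hx,hy,s):  # patch in plane z, axes rotated by ang; s m per px
    im,cal=load(f);u=np.arange(-hx,hx,s);v=np.arange(hy,-hy,-s);U,V=np.meshgrid(u,v)
    X=c[0]+U*np.cos(ang)-V*np.sin(ang);Yw=c[1]+U*np.sin(ang)+V*np.cos(ang)
    K,T=cal["intrinsics"],cal["cam_to_world"]
    q=(np.stack([X,Yw,0*X+z],-1)-T[:3,3])@T[:3,:3];r=np.hypot(q[...,0],q[...,1])
    k=K[0,0]*np.arctan2(r,q[...,2])/r
    return cv2.remap(im,(K[0,2]+k*q[...,0]).astype('f4'),(K[1,2]+k*q[...,1]).astype('f4'),cv2.INTER_CUBIC)
E
python3 - <<'E'
from rect import *
c=(.55,-.015);ang=np.arctan2(.19,-.075)-np.pi
print(np.degrees(ang))
a=[rect(f,c,ang,.038,.16,.06,.0004) for f in("w2","w3")]
cv2.imwrite("pics/r.png",np.vstack(a))
E
```

```text
-68.45902408146156
```

View pics/r.png

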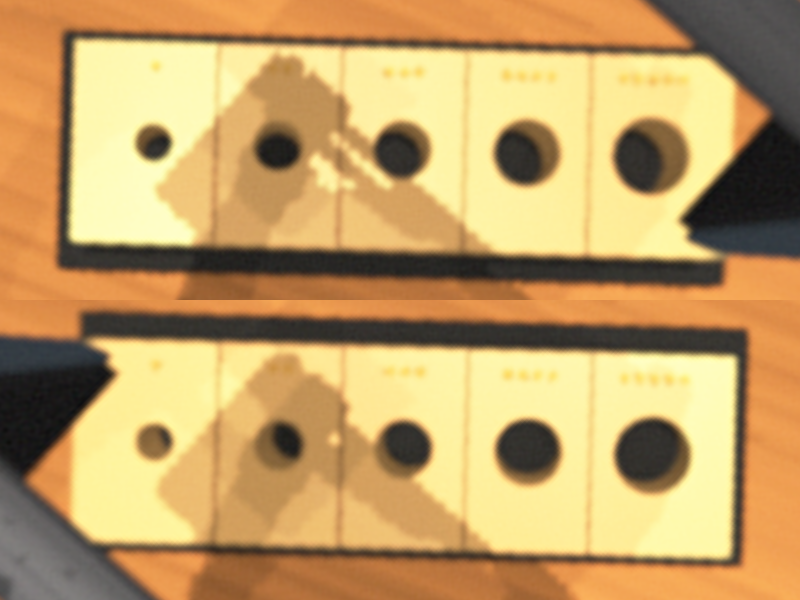

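The rectified views agree: the smallest hole is at (153,142)/(154,441) and the largest at (651,156)/(653,455), and the 1–5 pins run left to right. Next I'll fit the row, and find the finial axis from its round ball and shoulder.

```bash
python3 - <<'E'
from rect import *
c=np.array((.55,-.015));ang=np.arctan2(.19,-.075)-np.pi;s=.0004
ex=np.array([np.cos(ang),np.sin(ang)]);ey=np.array([-ex[1],ex[0]])
guess=[(153,142),(278,145),(402,149),(527,152),(652,155)]
res=[]
for f in("w2","w3"):
    im=rect(f,c,ang,.038,.16,.06,s);g=cv2.cvtColor(im,cv2.COLOR_BGR2GRAY)
    P=[]
    for i,(x,y) in enumerate(guess):
        if i in(1,):continue
        r=int((16+4*i)/2/.4)+8
        p=g[y-r:y+r,x-r:x+r]
        t,m=cv2.threshold(p,0,255,cv2.THRESH_BINARY_INV+cv2.THRESH_OTSU)
        t=150 if i!=2 else 130
        m=((p<t)*255).astype('u1')
        cs=max(cv2.findContours(m,0,1)[0],key=cv2.contourArea)
        (cx,cy),d,a=cv2.fitEllipse(cs);cx+=x-r;cy+=y-r
        w=c+ex*((cx+.5)*s-.16)+ey*(.06-(cy+.5)*s)
        print(f,i+1,np.round((cx,cy),1),"d mm",np.round(np.array(d)*.4,1),np.round(w,4),p[r,-3],p[3,r])
        P.append((i,*w))
    P=np.array(P);k=(P[:,0]-2)*.05
    d=P[-1,1:]-P[0,1:];th=np.arctan2(d[1],d[0]);e=np.array([np.cos(th),np.sin(th)])
    c3=(P[:,1:]-k[:,None]*e).mean(0);print("row",np.degrees(th),c3,"len",np.linalg.norm(d),"res mm",np.round((P[:,1:]-c3-k[:,None]*e)*1e3,2).tolist())
# finial stand views
o=[rect(f,(.503,-.312),0,.099,.05,.05,.00025) for f in("w0","w1")]+[rect(f,(.503,-.312),0,.035,.06,.06,.0003) for f in("w0","w1")]
cv2.imwrite("pics/f.png",np.vstack([np.hstack(o[:2]),np.hstack(o[2:])])[:800,:800])
cv2.imwrite("pics/f.png",cv2.resize(cv2.imread("pics/f.png"),(600,600)))
E
```

```text
w2 1 [153.3 142.5] d mm [13.3 13.5] [0.5164 0.0776] 244 243
w2 3 [400.4 151. ] d mm [21.5 21.9] [ 0.5496 -0.0155] 238 237
w2 4 [526.  152.9] d mm [25.4 25.5] [ 0.5673 -0.0626] 233 235
w2 5 [649.9 156.2] d mm [29.3 29.6] [ 0.5843 -0.1092] 238 231
row -70.03700879538245 [ 0.55013312 -0.0156596 ] len 0.19871782652941 res mm [[0.44, -0.71], [-0.55, 0.12], [0.11, 0.1], [0.0, 0.49]]
w3 1 [154.4 141. ] d mm [12.9 13.3] [0.5172 0.0774] 234 238
w3 3 [403.  148.6] d mm [21.2 22. ] [ 0.5509 -0.0162] 231 229
w3 4 [527.8 150.8] d mm [25.4 25.8] [ 0.5684 -0.0629] 236 238
w3 5 [651.6 154.4] d mm [29.4 29.6] [ 0.5852 -0.1095] 244 237
row -70.008095313281 [ 0.5511263  -0.01605277] len 0.19894499286438952 res mm [[0.24, -0.49], [-0.27, -0.11], [0.14, 0.11], [-0.12, 0.5]]
```

View pics/f.png

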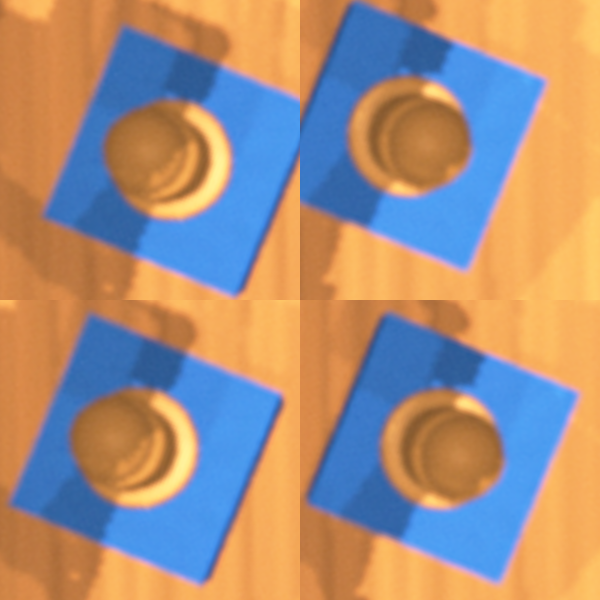

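In both views the shoulder centre lies at about (-4.2, +1.0) mm from the patch centre, so the finial is at (0.499, -0.311). It is the only one in the only blue square stand, and this crop confirms it. I'll squeeze at two perpendicular yaws so the jaws centre it in both axes, then lift.

```bash
python3 - <<'E'
from h import *
p=np.array([.4988,-.311]);Y=np.radians(-20)
arm.move_to([*p,.16],R(Y+np.pi/2))
arm.move_l([*p,.048],feed=.2)
print(arm.current_t(),arm.grip(.03),arm.current_width());arm.grip(.08)
arm.move_l([*p,.115],feed=.2)
arm.move_to([*p,.115],R(Y));arm.move_l([*p,.048],feed=.2)
print(arm.current_t());arm.grip(.03);print(arm.current_width(),arm.current_ee_pos(),arm.current_force())
arm.move_l([*p,.15],feed=.15)
print(arm.current_t(),arm.current_force(),arm.current_width())
q=np.array([.5164,.0776])
t=[q[0],q[1],.15]
arm.move_to(t,R(Y));arm.sleep(.2)
print(arm.current_t(),arm.current_ee_pos(),arm.current_force())
look("scene","s1");look("side","d1")
print([proj(n,np.array(t)+[0,0,.015-.039]).round() for n in("scene","side")])
E
python3 - <<'E'
import cv2,numpy as np,sys
sys.path.insert(0,'.')
from h import proj
o=[]
for n,f in(("scene","s1"),("side","d1")):
    u,v=proj(n,[.5164,.0776,.13]).astype(int);im=cv2.imread(f"pics/{f}.png")
    o.append(cv2.resize(im[v-30:v+30,u-40:u+40],(400,300),interpolation=cv2.INTER_CUBIC))
cv2.imwrite("pics/sp.png",np.hstack(o))
E
```

```text
12.0667 False 0.033359678863942435
16.25
0.03365871289650432 [ 0.49881648 -0.31105192  0.0480972 ] [-0.6802296  -0.31011647  3.16693099]
17.8583 [-0.21059131 -0.290082   -1.39544364] 0.03346563747851119
19.5083 [0.51666021 0.07680692 0.14994759] [ 0.4811541  -0.92963738 -1.23722327]
[array([265., 174.]), array([287., 189.])]
```

View pics/sp.png

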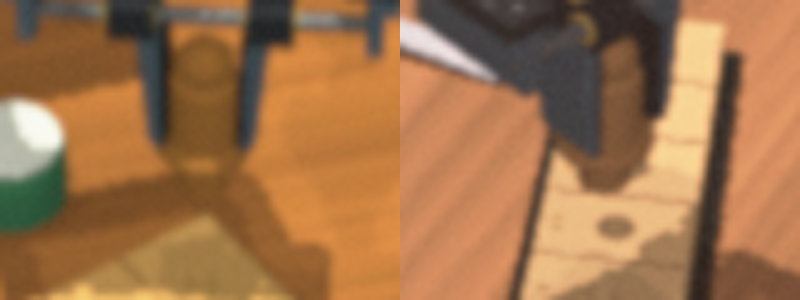

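The finial is held upright over hole 1, left panel (205,110) and right panel (620,120), and the grip width of 33.5 mm matches the barrel. Next I'll touch hole 1 lightly and see how forces and timing behave.

```bash
cat >> h.py <<'E'
C3=np.array([.5506,-.0159]);TH=np.radians(-70.02);EX=np.array([np.cos(TH),np.sin(TH)]);EY=np.array([-EX[1],EX[0]])
RY=R(np.radians(-20))
def hole(i): return C3+(i-3)*.05*EX
def fz(n=4):
    v=[]
    for _ in range(n): v.append(arm.current_force()[2]);arm.sleep(.01)
    return np.mean(v)
def goto(xy,z,feed=.15,tol=3e-4):
    t=np.array([*xy,z]);arm.move_l(t,RY,feed=feed);c=t.copy()
    for _ in range(3):
        arm.sleep(.1);e=t-arm.current_ee_pos()
        if np.hypot(*e[:2])<tol: break
        c[:2]+=e[:2];arm.move_l(c,RY,feed=.02)
    return c[:2]
def touch(cxy,f0,z0=.0745,zmin=.067,fmax=5,step=.0005):
    """step down; returns (z, force); z<=zmin means it went in"""
    z=z0
    while z>zmin:
        z-=step;arm.move_l([*cxy,z],RY,feed=.02);f=fz(2)-f0
        if f>fmax: f=fz()-f0
        if f>fmax: break
    p=arm.current_ee_pos();return p,f
E
python3 - <<'E'
from h import *
c=goto(hole(1),.09);f0=fz();print(arm.current_t(),hole(1),arm.current_ee_pos(),c,f0)
c=goto(hole(1),.076);print(arm.current_t(),fz()-f0)
p,f=touch(c,f0);print(arm.current_t(),p,f,arm.current_force(),arm.current_torque())
arm.move_l([*c,.0765],RY,feed=.05);print(arm.current_t(),fz()-f0)
E
```

```text
20.9917 [0.51643079 0.0780812 ] [0.51625716 0.07806066 0.08997478] [0.51629387 0.07808001] -0.6833943101311575
21.3417 -0.4328482019143445
22.7417 [0.51653046 0.07806372 0.07215194] 7.260016410576192 [-0.86768866 -1.08827791  6.10356689] [0.02187589 0.17989853 0.0040678 ]
22.9917 -0.3926753061577428
```

```bash
cat >> h.py <<'E'
def offer(i,offs,ref=(0,0)):
    h=hole(i)+np.array(ref)
    goto(h,.079);f0=fz()
    for o in offs:
        xy=h+(EX*o[0]+EY*o[1])*1e-3
        c=goto(xy,.0755,feed=.05)
        p,f=touch(c,f0,z0=.0737,zmin=.0665,fmax=4)
        q=(p[:2]-h);print(i,o,"t%.1f"%arm.current_t(),"z%.4f f%.1f"%(p[2],f),"off mm",np.round([q@EX*1e3,q@EY*1e3],2),np.round(arm.current_torque(),2),flush=True)
        if p[2]<.0685: return xy
        arm.move_l([*c,.0755],RY,feed=.05)
OFFS=[(0,0),(1,0),(-1,0),(0,1),(0,-1),(.8,.8),(-.8,.8),(-.8,-.8),(.8,-.8)]
E
python3 - <<'E'
from h import *
print(offer(2,OFFS[:5]))
E
```

```text
2 (0, 0) t25.5 z0.0723 f6.0 off mm [0.04 0.03] [0.07 0.21 0.04]
2 (1, 0) t27.0 z0.0723 f6.0 off mm [1.01 0.01] [0.06 0.3  0.01]
2 (-1, 0) t28.4 z0.0723 f5.4 off mm [-0.93  0.04] [-0.05  0.22 -0.  ]
2 (0, 1) t29.9 z0.0723 f6.0 off mm [0.02 1.05] [0.05 0.25 0.  ]
2 (0, -1) t31.3 z0.0723 f6.0 off mm [ 0.   -0.94] [0.03 0.21 0.03]
None
```

Hole 2 refuses it at the centre and at ±1 mm in both directions. On to hole 3, going in no deeper than 4 mm at first so I can feel the side play before committing.

```bash
sed -i 's/zmin=.0665,fmax=4/zmin=.0695,fmax=4/; s/if p\[2\]<.0685/if p[2]<.0705/' h.py
python3 - <<'E'
from h import *
print(offer(3,OFFS[:5]))
E
```

```text
3 (0, 0) t34.1 z0.0723 f6.1 off mm [0.03 0.04] [0.03 0.21 0.  ]
3 (1, 0) t35.6 z0.0723 f6.1 off mm [1.03 0.02] [-0.    0.27 -0.06]
3 (-1, 0) t37.0 z0.0723 f6.1 off mm [-0.95  0.06] [-0.02  0.18  0.02]
3 (0, 1) t38.5 z0.0723 f5.9 off mm [0.01 1.02] [0.04 0.26 0.02]
3 (0, -1) t39.9 z0.0723 f5.8 off mm [ 0.02 -0.95] [0.04 0.16 0.01]
None
```

```bash
python3 - <<'E'
from h import *
xy=offer(4,OFFS[:5]);print(xy)
if xy is not None:
    z=arm.current_ee_pos()[2]; z=max(z,.0693)
    b=arm.current_force()
    for d in(EX,-EX,EY,-EY):
        for k in(.8,1.6):
            arm.move_l([*(xy+d*k*1e-3),z],RY,feed=.02);arm.sleep(.05)
            F=(arm.current_force()-b);print(k,"lat %.1f"%(F[:2]@d),"z %.1f"%F[2],np.round((arm.current_ee_pos()[:2]-xy)@d*1e3,2))
            if abs(F[:2]@d)>6: break
        arm.move_l([*xy,z],RY,feed=.02)
    print(arm.current_t(),arm.current_force()-b)
E
```

```text
4 (0, 0) t42.7 z0.0723 f5.2 off mm [0.06 0.07] [0.08 0.2  0.05]
4 (1, 0) t45.7 z0.0692 f2.1 off mm [ 1.02 -0.08] [-0.74  0.88 -0.02]
[ 0.5680263  -0.06383041]
0.8 lat -2.6 z -1.6 0.61
1.6 lat -6.0 z -1.7 1.25
0.8 lat -3.3 z -3.8 0.17
1.6 lat -6.3 z -4.9 0.47
0.8 lat -4.0 z -1.1 0.29
1.6 lat -5.8 z 0.5 0.59
0.8 lat -3.7 z -1.6 0.4
1.6 lat -4.3 z -3.0 1.51
49.0917 [ 1.13299875  1.03015287 -1.79961364]
```

It enters hole 4, and the snug side play in every direction matches 27 mm in a 28 mm hole. Now pushing it down with lateral compliance.

```bash
python3 - <<'E'
from h import *
xy=np.array([ 0.5680263,-0.06383041]);b=np.array([-.3,-.7,-.68])  # approx. free-air readings
z=.0692;k=0
while z>.0495 and arm.current_t()<60:
    z-=.001;arm.move_l([*xy,z],RY,feed=.03)
    F=arm.current_force()-b;k+=1
    l=F[:2]*1.0e-4;n=np.linalg.norm(l);xy=xy+l*min(1,2e-4/max(n,1e-9))
    print("t%.1f z%.4f"%(arm.current_t(),arm.current_ee_pos()[2]),np.round(F,1))
    if F[2]>7: break
E
```

```text
t49.3 z0.0681 [-1.8 -1.2  1.2]
t49.6 z0.0672 [-1.5 -1.3  0.3]
t49.8 z0.0661 [-0.6 -0.4 -2.2]
t50.1 z0.0651 [ 0.6  0.  -0.1]
t50.3 z0.0642 [-0.3  0.5 -0.6]
t50.6 z0.0631 [ 0.6  0.3 -0.7]
t50.8 z0.0621 [-0.1  0.5 -1.1]
t51.1 z0.0611 [-0.4  0.  -1.2]
t51.3 z0.0601 [-0.4  0.3 -0.9]
t51.6 z0.0591 [ 0.4  0.5 -0.4]
t51.8 z0.0581 [ 0.2 -0.9 -0.9]
t52.1 z0.0571 [-0.5  0.  -1.1]
t52.3 z0.0561 [ 0.2  0.4 -0.4]
t52.6 z0.0551 [-0.8  0.6 -0.7]
t52.8 z0.0541 [-0.6  0.1  0.2]
t53.1 z0.0531 [-1.1  0.6 -1.6]
t53.3 z0.0522 [ 0.1 -0.  -1.2]
t53.6 z0.0512 [-0.7 -0.6 -0.8]
t53.8 z0.0504 [-2.7  0.7  5.6]
t54.1 z0.0497 [-2.1  0.4 10.4]
```

Seated: the force rises at TCP z ≈ 0.051, as predicted. Now I'll ease off, release, retreat and look.

```bash
python3 - <<'E'
from h import *
p=arm.current_ee_pos()
arm.move_l([p[0],p[1],.0512],RY,feed=.03);arm.grip(.07)
print(arm.current_t(),arm.current_force())
arm.move_l([p[0],p[1],.16],RY,feed=.2)
i=hole(4)-EX*.06
arm.sleep(.2);look("wrist","e1");look("side","e2");look("scene","e3");print(arm.current_t())
E
python3 - <<'E'
from rect import *
o=[cv2.imread("pics/e1.png")[:, :]]
q=lambda im,n,w:cv2.resize(im[max(0,int(proj(n,[.568,-.064,.06])[1])-w*3//4):int(proj(n,[.568,-.064,.06])[1])+w*3//4,int(proj(n,[.568,-.064,.06])[0])-w:int(proj(n,[.568,-.064,.06])[0])+w],(400,300),interpolation=cv2.INTER_CUBIC)
m=np.hstack([cv2.resize(o[0],(400,300)),q(cv2.imread("pics/e2.png"),"side",60)])
m2=np.hstack([q(cv2.imread("pics/e3.png"),"scene",60),cv2.resize(cv2.imread("pics/e3.png"),(400,300))])
cv2.imwrite("pics/end.png",np.vstack([m,m2]))
E
```

```text
55.0583 [-0.24078104 -0.03362398  1.31714758]
56.1
```

View pics/end.png

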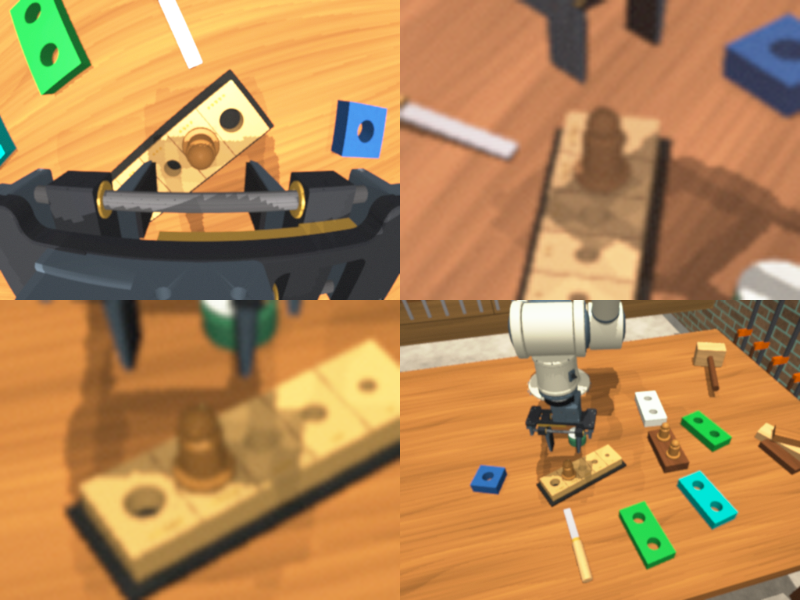

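The picture shows the finial at (200,148) in the wrist view, upright in hole 4 with its shoulder flat on the board and hole 5 free beside it. The gripper is clear, and the rack finials, tin and chisel are undisturbed. I'm handing in.

```bash
python3 -c "
from rig import arm
arm.sign_off();print(arm.current_t())"
```

```text
the job is handed in; nothing more can be done
the job is handed in; nothing more can be done
```

The finial from the blue stand is in hole 4 (28 mm), shoulder down on the board and released. I handed the job in at about 56 s of the 69 s allowed.

- **Sizing:** I offered it to holes 1, 2, 3 and 4 in that order. Hole 1 refused it at the centre; holes 2 and 3 refused it at the centre and at 1 mm to each side. The trial touches pressed with about 5–7 N. It went into hole 4 and pushed home with little resistance until the shoulder met the board at the expected height. The highest reading was about 10 N, against the 25 N limit.
- **Final look:** the finial stands upright with its shoulder flat and the gripper clear. The two rack finials, the tin and the chisel look undisturbed. I judged these by eye and did not measure the finial's final tilt or position.
- **What disagreed:** hole 4 refused it at my measured centre and took it only about 1 mm along the row, so my row position was off by roughly that much. The trials at holes 2 and 3 included that same shift, so their refusals still hold. The side-play check in hole 4 was uneven in one direction, but it still felt snug.

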